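# Switch on a small satellite in sequence

## Robot

A 6-joint arm with a two-finger parallel gripper is mounted at the origin on the work surface. World frame = base frame: x ahead of the robot, y to its left, z up, the work surface at z = 0. Lengths are in mm, angles in degrees, forces in N, time in s.
With the tool pointing down it reaches from about 350 to 925 mm from the base axis. Payload 6.4 kg.
Tool frame: the origin (TCP) lies on the centre line of the jaws, within the pads' length; the fingertips stand 25 mm ahead of it and the grasp point (between the pads) lies 6 mm ahead of it; z points along the fingers, y is the line along which they close (so a half turn about z gives the same grasp; the last joint's range is limited). The gripper opens to 85 mm and grips with 20 to 120 N. Pads are 22 mm wide; open, the fingers measure 114 mm over their backs; the gripper's body (76 mm by 85 mm) begins 54 mm behind the grasp point. The pads swing forward as they close: fully open they stand 13 mm farther back than shut.
Start: joints at [65.254, 14.043, 89.255, -0, 76.702, -9.975], TCP at [165.717, 628.532, 256.29] pointing down, gripper open.
Joint ranges: [-179.41, 179.41], [-58.25, 129.5], [7.25, 145.43], [-54.29, 234.29], [11.92, 165.04], [-157.13, 157.13]. Speed limits (degrees/s): [147.25, 147.25, 180, 180, 180, 180].

## Interface

Orientations are given as a 3x3 rotation matrix whose columns are the frame's x, y, z axes.
In Python, from bench import move_to, servo_line, movej, set_gripper, wait, solve_ik, read_state, read_camera, camera_params, Unreachable, sign_off, boxes_of, trace, pinpoint gives the robot as it stands. Calls block until the motion is done:
- move_to(position, orientation): joint-space move of the TCP to a pose.
- servo_line(position, velocity=150, rot=None): straight line of the TCP; rot=None keeps the orientation; velocity is the mean speed in mm/s.
- movej(angles): joint-space move.
- set_gripper(opening): opening from 0.0 (shut) to 1.0 (fully open); the grip force is fixed at half the most; returns when the fingers have stopped.
- wait(seconds).
- solve_ik(position, orientation): joint angles nearest the present ones, or None.
- read_state(): the state.
- read_camera(name): name is "scene" or "side" or "wrist"; returns the picture (384x512x3 uint8, red, green, blue); there is no depth.
- camera_params(name): a dict with "fx", "fy", "cx", "cy" (pixels), "world_from_camera" (4x4, takes a point from camera to world coordinates). Camera axes: x right, y down, z forward; pixel columns grow to the right and rows downward; lengths in mm; the calibration is good to about 2 mm. A picture is of the moment at which its call begins: read the wrist's pose just before it. camera_params takes no time and is no camera call; for the wrist camera it gives the pose at the moment of the call.
A pose or a line that the arm cannot do raises Unreachable and nothing moves.
- sign_off(): hands the job in; it is judged then, once.
Trained networks look in the newest picture that a camera, given by its name, has taken for a name from the list of things; names that differ only in an ending like _2 or _b are one class to them, and where a whole thing is asked for, a point or a joint stands for the part that bears it (a point fixed in the world has none). Each returns a list of dicts, best first, with "p" (0 to 1); they miss things now and then, are a little off and sometimes report something else, mostly with a low value. They report only what shows in the picture. A call takes as long as a camera call. They do not tell look-alikes from the thing itself.
- boxes_of(label, camera): "box" ([left, top, width, height] as shares, 0 to 1, of the picture: columns of its width, rows of its height, round what is visible of it).
- trace(label, camera): "pixels" (384x512 bool, what is visible of it) and "box" ([left, top, width, height] as shares, 0 to 1, of the picture: columns of its width, rows of its height, round what is visible of it).
- pinpoint(label, camera): "point" ([column, row] as shares, 0 to 1, of the picture: columns of its width, rows of its height: a listed point, or the origin of a listed thing).
The state is a dict: "t": time; "joint_positions": joint angles; "qvel": joint speeds; "joint_efforts": joint torques, N m; "eef_pos": TCP position; "tool_rot": TCP orientation; "force": force on the tool from outside, world axes, zero at the start; "ft_torque": the same for the moment, N m; "opening": opening from 0.0 (shut) to 1.0 (fully open); "grasp_force": force on a finger pad.
Only numpy, scipy, OpenCV 4.12 (cv2) and the standard library are available. Lean on these libraries where they do the work, as an engineer would, in place of code of your own. Each camera call takes 0.05 s, during which the arm holds its last target. There are 200 camera calls.

## Task

Power up the small satellite on its test stand by light touches of the fingertips: first press down the square main key on top of the bench tester, then the three round switches on top of the satellite's corner posts, one after another, going clockwise as seen from above from the post that carries the antenna stub. Push each one well past half of its travel, gently and in this order; it stays down by itself. Do not lift, shift or tip the satellite, and leave everything else where it is.

Things in the scene. Friction and masses are not known exactly. Their poses are not given: they have to be found in the camera images.
- satellite: Loose open cube frame of light blue plastic, about 0.9 kg, 96 x 96 mm, 110 mm tall, on the stand, turned any way. Origin: centre of its underside, z up. Four 14 mm square corner posts at x, y = +-41 mm, tops 135 mm above the table. The +x +y post carries the antenna stub (black rod, 11 mm thick, on a brass foot, 42 mm above the post top). Contact over 15 N on it or its switches is too hard.
- stand: Fixed black octagonal plate under the satellite, 200 mm across flats, 25 mm high. Origin: centre of its underside. Stand and tester may swap sides of the table.
- switch_a_top (a point): Top centre of the first round switch: a plain steel button cap, 15 mm across, on the satellite's post at +x -y (the next post clockwise from the antenna). 16 mm above the post top when out, about 151 mm above the table; moves down as it is pushed.
- switch_b_top (a point): Top centre of the second round switch, the same kind, on the post at -x -y (diagonally opposite the antenna).
- switch_c_top (a point): Top centre of the third round switch, the same kind, on the post at -x +y.
- switch_a (a joint): First round switch. Its value is how far it is pushed in (m): 0 at rest (it starts 0 to 0.0015), 0.010 at its hard stop; it counts as set from 0.005. No spring: about 3 N moves it steadily and it stays where it is left.
- switch_b (a joint): Second round switch. Its value is how far it is pushed in (m): 0 at rest (it starts 0 to 0.0015), 0.010 at its hard stop; it counts as set from 0.005. No spring: about 3 N moves it steadily and it stays where it is left.
- switch_c (a joint): Third round switch. Its value is how far it is pushed in (m): 0 at rest (it starts 0 to 0.0015), 0.010 at its hard stop; it counts as set from 0.005. No spring: about 3 N moves it steadily and it stays where it is left.
- tester: Fixed grey bench tester box, 120 (x) x 160 (y) x 50 mm high, turned up to 0.5 rad. Origin: centre of its underside. On its top: the square main key at x = 0, y = -40 mm, a fixed black round knob 14 mm high at x = 20, y = 45 mm, and a small loose steel disc. Contact over 15 N on it or its key is too hard.
- main_key_top (a point): Top centre of the main key, a plain steel square cap 22 x 22 mm on a dark steel plate on the tester, about 69 mm above the table when out; moves down as it is pushed.
- main_key (a joint): The main key. Its value is how far it is pushed in (m): 0 at rest (it starts 0 to 0.0015), 0.010 at its hard stop; it counts as set from 0.005. No spring: about 3 N moves it steadily and it stays where it is left.
- spacer: Bystander: upright aluminium spacer, 16 mm across, 22 mm tall, loose on the stand's rim. Origin: centre of its underside.
- small_disc: Bystander: loose steel disc, 20 mm across, 8 mm thick, on the tester's top. Origin: centre of its underside.
- screwdriver: Bystander: loose screwdriver, 160 mm long, lying between stand and tester.
- magnet: Bystander: loose flanged steel magnet, 48 mm across, 26 mm tall. Origin: centre of its underside.
- disc: Bystander: loose steel disc, 50 mm across, 8 mm thick. Origin: centre of its underside.
- screw_jar: Bystander: loose small clear jar with a black cap, 44 mm across, 60 mm tall. Origin: centre of its underside.
- cell: Bystander: loose black battery pack, 70 x 40 x 20 mm. Origin: centre of its underside.
There are look-alikes about, which are no part of the job. Leave any green look-alike of the satellite alone.

How it is judged:
By the outcome, as a careful person would: the job done as asked, in the order asked, and still so for the second after the job is handed in, with the robot touching nothing.
It also fails if it takes over 64 s, if anything falls off the work surface, if the arm or the gripper's body presses on something with over 40 N, if the wrist force passes 120 N, or if a joint passes its speed limit or range.

## Working session

There is one attempt and no reset: what is moved stays moved. The work goes in short steps, each a Python script; the robot and the scene stay as the last script left them, time stands still between calls to the robot, and variables do not carry over. Pictures are saved under pics/ and viewed, at most 10 in all, crops included, and the job is handed in when it is done.

```bash
mkdir -p pics; ls
python3 - <<'E'
from bench import *
import cv2,numpy as np
ims=[]
for c in("scene","side"):
    im=read_camera(c);cv2.imwrite(f"pics/{c}.png",im[:,:,::-1]);
    P=camera_params(c);print(c,P["fx"],np.round(P["world_from_camera"],2).tolist())
    for l in("satellite","switch_a_top","main_key_top","tester","stand","small_disc"):
        print(l,[(round(d["p"],2),np.round(np.array(d["point"])*[512,384],1).tolist()) for d in pinpoint(l,c)[:5]])
    ims.append(im)
cv2.imwrite("pics/two.png",cv2.resize(np.hstack(ims),(800,300))[:,:,::-1])
print(read_state()["t"])
E
```

```text
pics
scene 383.02018490844983 [[0.59, 0.62, -0.51, 1126.25], [0.8, -0.47, 0.37, -318.47], [-0.01, -0.63, -0.78, 964.24], [0.0, 0.0, 0.0, 1.0]]
satellite [(0.84, [285.5, 134.2]), (0.67, [236.3, 161.1]), (0.62, [357.6, 189.6]), (0.35, [294.4, 177.2])]
switch_a_top [(0.55, [281.1, 144.2]), (0.55, [389.6, 168.6]), (0.35, [216.8, 132.5])]
main_key_top [(0.39, [159.4, 253.0])]
tester [(0.94, [171.4, 249.4])]
stand [(0.95, [286.3, 192.4])]
small_disc [(0.47, [169.7, 229.2])]
side 449.10898364197067 [[0.99, -0.07, 0.08, 477.32], [-0.11, -0.67, 0.74, -724.65], [0.0, -0.74, -0.67, 860.28], [0.0, 0.0, 0.0, 1.0]]
satellite [(0.94, [168.1, 201.0]), (0.9, [237.6, 175.5]), (0.83, [171.4, 147.5]), (0.64, [221.2, 133.4]), (0.63, [276.7, 141.1])]
switch_a_top [(0.56, [151.9, 181.2]), (0.5, [150.1, 123.1]), (0.39, [294.3, 99.2]), (0.35, [222.0, 130.9]), (0.23, [242.2, 182.6])]
main_key_top [(0.63, [262.6, 300.0])]
tester [(0.7, [246.4, 301.0]), (0.55, [344.3, 287.7]), (0.48, [225.4, 284.0])]
stand [(0.96, [239.2, 182.6])]
small_disc [(0.38, [223.0, 286.3])]
0.7
```

View pics/scene.png

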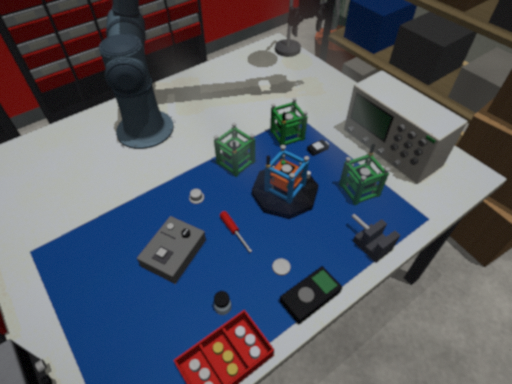

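View pics/side.png

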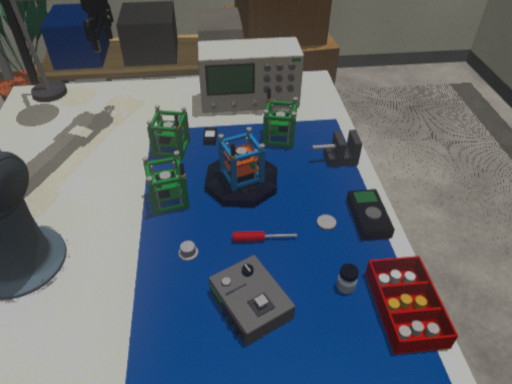

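The stand, with the blue satellite on it, is at about (240,180) in the side view. The tester is at (250,297) and its key at (262,302). The green look-alikes stand around the stand. I'll triangulate, then look from the wrist.

```bash
cat > h.py <<'E'
from bench import *
import cv2,numpy as np
def ray(c,uv,P=None):
    P=P or camera_params(c);T=np.array(P["world_from_camera"])
    return T[:3,3],T[:3,:3]@[(uv[0]-P["cx"])/P["fx"],(uv[1]-P["cy"])/P["fy"],1]
def onz(c,uv,z,P=None):
    o,d=ray(c,uv,P);return (o+d*(z-o[2])/d[2])
def proj(P,X):
    T=np.linalg.inv(np.array(P["world_from_camera"]));p=T[:3,:3]@X+T[:3,3]
    return np.array([P["fx"]*p[0]/p[2]+P["cx"],P["fy"]*p[1]/p[2]+P["cy"]])
def down(a):  # tool y axis at angle a (deg) in plan
    c,s=np.cos(np.radians(a)),np.sin(np.radians(a))
    y=np.array([c,s,0]);z=np.array([0,0,-1.]);return np.column_stack([np.cross(y,z),y,z])
E
python3 - <<'E'
from h import *
S=[286.3,192.4];print("stand",onz("scene",S,0),onz("side",[239.2,182.6],0))
print("key",onz("scene",[159.4,253],69),onz("side",[262.6,300],69))
print("tester",onz("scene",[171.4,249.4],0),onz("side",[246.4,301],0))
s=read_state();P=camera_params("wrist")
R=s["tool_rot"];R=np.array(R);T=np.array(P["world_from_camera"])
print(np.round(R,3).tolist());print("cam in tool",R.T@(T[:3,3]-s["eef_pos"]),np.round(R.T@T[:3,:3],3).tolist(),P["fx"])
b=onz("side",[239.2,182.6],0)
for a in range(0,360,45):
  print(a,solve_ik([b[0],b[1],400],down(a)))
E
```

```text
stand [558.23911103 227.78708737   0.        ] [544.78539757 219.99301328   0.        ]
key [ 555.90495747 -215.90943694   69.        ] [ 556.04410362 -214.34046402   69.        ]
tester [ 522.18296686 -174.41478908    0.        ] [ 527.05110835 -168.61843688    0.        ]
[[-0.967, 0.255, 0.0], [0.255, 0.967, 0.0], [-0.0, 0.0, -1.0]]
cam in tool [  73.19536916   -0.97519285 -117.66591602] [[-0.001, -0.959, -0.283], [1.0, -0.0, -0.001], [0.001, -0.283, 0.959]] 285.89452226975743
0 [ 1.09405048e+01  1.03569146e+00  8.87459130e+01 -2.54444375e-14
  9.02183956e+01  1.09405048e+01]
45 [ 1.09405048e+01  1.03569146e+00  8.87459130e+01 -2.54444375e-14
  9.02183956e+01 -3.40594952e+01]
90 [ 1.09405048e+01  1.03569146e+00  8.87459130e+01 -2.54444375e-14
  9.02183956e+01 -7.90594952e+01]
135 [ 1.09405048e+01  1.03569146e+00  8.87459130e+01 -2.54444375e-14
  9.02183956e+01 -1.24059495e+02]
180 None
225 [ 1.09405048e+01  1.03569146e+00  8.87459130e+01 -2.54444375e-14
  9.02183956e+01  1.45940505e+02]
270 [ 1.09405048e+01  1.03569146e+00  8.87459130e+01 -2.54444375e-14
  9.02183956e+01  1.00940505e+02]
315 [ 1.09405048e+01  1.03569146e+00  8.87459130e+01 -2.54444375e-14
  9.02183956e+01  5.59405048e+01]
```

Run:
```python
from h import *
import pickle
set_gripper(0.0)
out={}
for n,p,ls in(("sat",[550,222,330],("satellite","switch_a_top")),("tes",[556,-215,260],("main_key_top","tester","small_disc"))):
    move_to(p,down(90)); wait(0.2)
    P=camera_params("wrist");im=read_camera("wrist")
    cv2.imwrite(f"pics/{n}.png",cv2.resize(im,(800,600),interpolation=cv2.INTER_CUBIC)[:,:,::-1])
    out[n]=P
    for l in ls:
        for d in pinpoint(l,"wrist")[:6]:
            uv=np.array(d["point"])*[512,384]
            z={"satellite":25,"switch_a_top":151,"main_key_top":69,"tester":0,"small_disc":50}[l]
            print(l,round(d["p"],2),np.round(uv,1),np.round(onz("wrist",uv,z,P)[:2],1))
pickle.dump(out,open("P.pkl","wb"))
s=read_state();print(s["t"],s["force"],s["opening"])
```

```text
satellite 0.73 [389.1  16.9] [360.4 394.2]
satellite 0.72 [220.3  11. ] [353.6 174.6]
satellite 0.67 [371.4 240.6] [679.5 407.5]
satellite 0.63 [257.6 163. ] [552.7 223.2]
switch_a_top 0.59 [428.6 320. ] [726.8 435.5]
switch_a_top 0.55 [281.8 132.9] [499.  247.4]
main_key_top 0.92 [257.7 174.3] [ 551.5 -213.8]
tester 0.87 [287.  148.5] [ 532.1 -175.1]
small_disc 0.84 [316.3 111.7] [ 485.2 -149.3]
small_disc 0.67 [424.8  39.4] [413.5 -41.8]
5.875 [0.06814825 0.24507042 0.75327231] -0.0010318861393556551
```

View pics/sat.png

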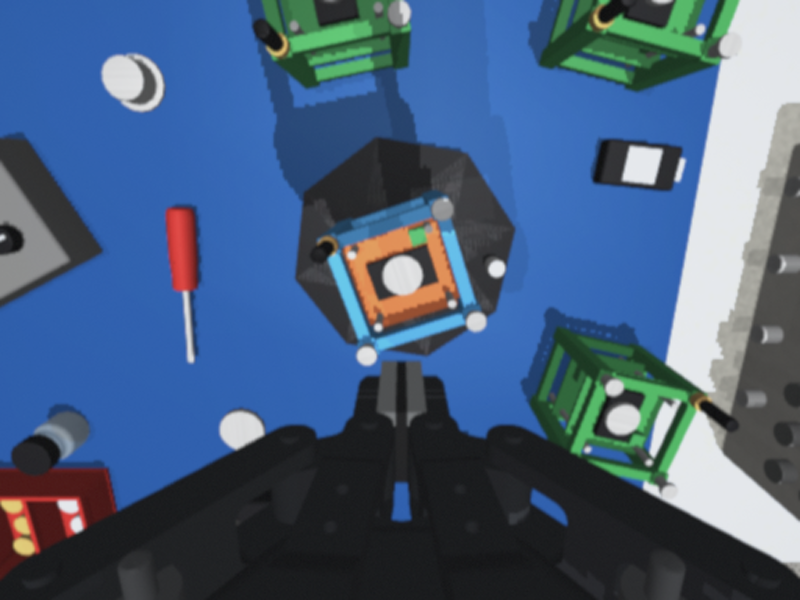

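View pics/tes.png

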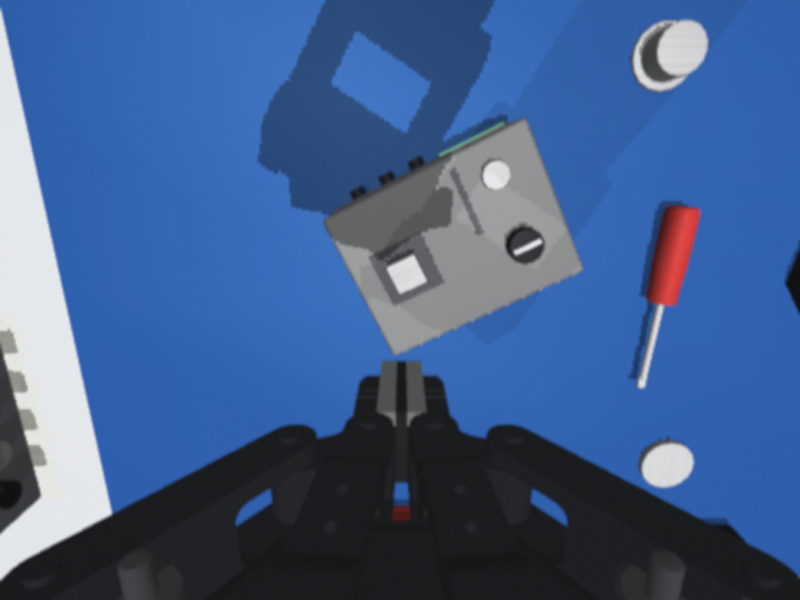

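From above, with world +x down and +y right, the antenna is at (328,247). Going clockwise, switch a is at (443,208), b at (476,321) and c at (367,355). The key is at (406,273) in the tester picture. Next I fit the positions.

Run:
```python
from h import *
import pickle
P=pickle.load(open("P.pkl","rb"))
def refine(n,u,v,r=13):
    im=cv2.cvtColor(cv2.imread(f"pics/{n}.png"),cv2.COLOR_BGR2HSV)
    w=im[v-r:v+r+1,u-r:u+r+1]; m=((w[...,1]<60)&(w[...,2]>95)).astype(np.uint8)
    k,l,st,c=cv2.connectedComponentsWithStats(m); i=1+np.argmax(st[1:,4]); return c[i]+[u-r,v-r],st[i]
W=[]
for n,u,v,z,r in(("sat",443,208,151,14),("sat",476,321,151,14),("sat",367,355,151,14),("tes",406,273,69,26)):
    c,st=refine(n,u,v,r);uv=c*.64-.18;W.append(onz("wrist",uv,z,P[n])[:2]);print(np.round(c,1),st,W[-1], onz("wrist",np.array([u,v])*.64,z,P[n])[:2])
a,b,c,k=W
print(np.linalg.norm(a-b),np.linalg.norm(b-c),np.linalg.norm(a-c),"(82,82,116)")
x=(a-c)  # local (+,-)*82
# rigid fit
L=np.array([[41,-41],[-41,-41],[-41,41]]);Q=np.array([a,b,c]);m=L.mean(0);q=Q.mean(0)
U,_,V=np.linalg.svd((L-m).T@(Q-q));R=V.T@np.diag([1,np.linalg.det(V.T@U.T)])@U.T
F=(L-m)@R.T+q;print("fit",F,F-Q,"centre",q-R@m,"ant",q+R@(np.array([41,41])-m))
for cam in("scene","side"):
    p=camera_params(cam);im=read_camera(cam)
    print(cam,[np.round(proj(p,np.array([*f,151])),1).tolist() for f in F],proj(p,np.array([*k,69])))
```

```text
[442.3 209. ] [  0   4  25  25 430] [499.6882119  248.49135827] [499.21684365 249.14509214]
[475.6 320.6] [  3   4  22  21 351] [576.36316341 273.82692186] [576.83146387 274.34525419]
[366.4 354.7] [  4   3  20  21 326] [602.09660411 196.86899627] [602.58183387 197.46682808]
[408.  276.1] [   0    0   53   53 2417] [ 553.97263904 -210.2014651 ] [ 551.94984545 -211.45373596]
80.75233106398686 81.14636333256013 114.68368260146435 (82,82,116)
fit [[498.89557305 248.4965257 ]
 [576.7405373  274.26785747]
 [602.51186907 196.42289323]] [[-0.79263885  0.00516743]
 [ 0.37737388  0.44093561]
 [ 0.41526496 -0.44610304]] centre [550.70372106 222.45970946] ant [524.66690483 170.65156145]
scene [[282.0, 145.7], [305.5, 156.7], [290.9, 173.7]] [160.96023561 251.37844423]
side [[220.1, 134.7], [248.3, 127.3], [261.2, 144.0]] [261.33872683 298.34312886]
```

```bash
cat > press.py <<'E'
from h import *
def press(xy,ztop,a=90):
    R=down(a); x,y=xy
    s=read_state()
    if np.hypot(*(np.array(s["eef_pos"])[:2]-xy))>3: move_to([x,y,ztop+25+45],R)
    servo_line([x,y,ztop+25+5],100); wait(.3)
    f0=np.array(read_state()["force"])[2]; z=ztop+30; zc=None;log=[]
    while z>ztop+25-13:
        z-=1; servo_line([x,y,z],12)
        s=read_state();f=s["force"][2]-f0;ze=s["eef_pos"][2]-25;log.append((round(float(ze),1),round(float(f),1)))
        if zc is None and f>1.2: zc=ze
        if (zc is not None and ze<zc-6.2) or f>8: break
    servo_line([x,y,ztop+25+45],100)
    print(zc,log,round(read_state()["t"],1))
    return zc is not None
E
python3 - <<'E'
from press import *
press((552.5,-213),69)
im=read_camera("wrist");print([(d["p"],onz("wrist",np.array(d["point"])*[512,384],61)) for d in pinpoint("main_key_top","wrist")[:2]])
cv2.imwrite("pics/k2.png",im[:,:,::-1])
E
```

```text
72.98101122116948 [(73.0, 1.7), (71.8, 1.7), (70.9, 1.6), (69.9, 0.8), (68.9, 1.8), (68.0, 1.9), (67.1, 3.4), (66.0, 2.9)] 10.0
[(0.68, array([ 553.06806596, -211.5982183 ,   61.        ])), (0.44, array([ 519.21063229, -183.84703525,   61.        ]))]
```

View pics/k2.png

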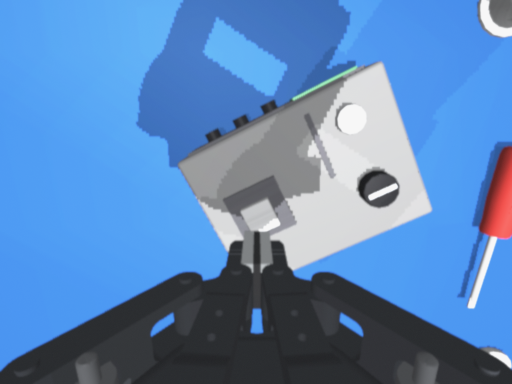

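The force offset shifts once the arm moves, so the contact detection fired early and the key went in only about 2 mm. I'll press to a fixed depth instead and keep a force guard.

```bash
python3 - <<'E'
import re
s=open("press.py").read()
i=s.index("    f0=");j=s.index("    servo_line([x,y,ztop+25+45],100)\n    print")
s=s[:i]+'''    F=[];log=[];z=ztop+30
    while z>ztop+25-8.3:
        z-=.8; servo_line([x,y,z],10)
        s=read_state();F.append(s["force"][2]);f0=np.median(F[:4]);f=F[-1]-f0
        log.append((round(float(s["eef_pos"][2]-25-ztop),1),round(float(f),1)))
        if f>8: break
'''+s[j:].replace("print(zc,","print(").replace("return zc is not None","return log")
open("press.py","w").write(s)
E
python3 - <<'E'
from press import *
press((552.5,-213),69)
E
```

```text
[(4.2, 0.0), (3.3, -0.3), (2.5, 0.2), (1.7, -0.0), (0.9, -0.9), (0.1, 0.2), (-0.7, 0.3), (-1.5, -0.2), (-2.3, 0.2), (-3.0, 0.2), (-3.6, 1.8), (-4.5, 3.0), (-5.5, 1.9), (-6.3, 2.9), (-7.1, 1.9), (-7.9, 1.7), (-8.7, 1.2)] 15.9
```

Run:
```python
from press import *
servo_line([552.5,-213,290],150)
move_to([498.9,248.5,290],down(90)); servo_line([498.9,248.5,225],100)
for xy in((498.9,248.5),(576.7,274.3),(602.5,196.4)):
    log=press(xy,151)
    f=[f for z,f in log]
    if sum(v>1.3 for v in f)<5 or f[-1]>8: print("check");break
```

```text
[(4.2, 0.0), (3.3, 0.1), (2.5, -0.3), (1.7, 0.1), (0.9, -0.5), (0.1, 0.2), (-0.4, 0.5), (-1.2, 2.8), (-2.2, 2.4), (-3.1, 2.1), (-3.9, 2.3), (-4.7, 2.4), (-5.4, 2.1), (-6.2, 1.5), (-7.1, 2.2), (-7.8, 1.8), (-8.7, 2.2)] 25.4
[(4.2, 0.0), (3.3, -0.4), (2.5, 0.0), (1.7, 0.5), (0.9, -0.5), (0.1, -0.6), (-0.7, -0.6), (-1.3, 0.1), (-1.9, 2.4), (-2.9, 2.5), (-3.8, 1.9), (-4.7, 1.1), (-5.5, 2.1), (-6.2, 2.0), (-7.0, 2.0), (-7.9, 1.6), (-8.7, 1.6)] 31.6
[(4.2, 0.0), (3.3, -0.0), (2.5, -0.2), (1.7, -0.3), (0.9, 0.0), (0.1, -0.1), (-0.7, -0.4), (-1.3, 0.4), (-1.9, 3.7), (-2.9, 2.2), (-3.8, 2.3), (-4.7, 2.9), (-5.4, 1.6), (-6.2, 2.5), (-7.0, 1.7), (-7.8, 2.6), (-8.7, 1.9)] 37.8
```

Each switch shows steady contact of about 2–3 N and about 7 mm of push. I'll check once more from above.

Run:
```python
from h import *
servo_line([602.5,196.4,300],150);move_to([550,222,330],down(90));wait(.2)
im=read_camera("wrist");cv2.imwrite("pics/end.png",cv2.resize(im,(800,600),interpolation=cv2.INTER_CUBIC)[:,:,::-1]);print(read_state()["t"])
```

```text
39.0833
```

View pics/end.png

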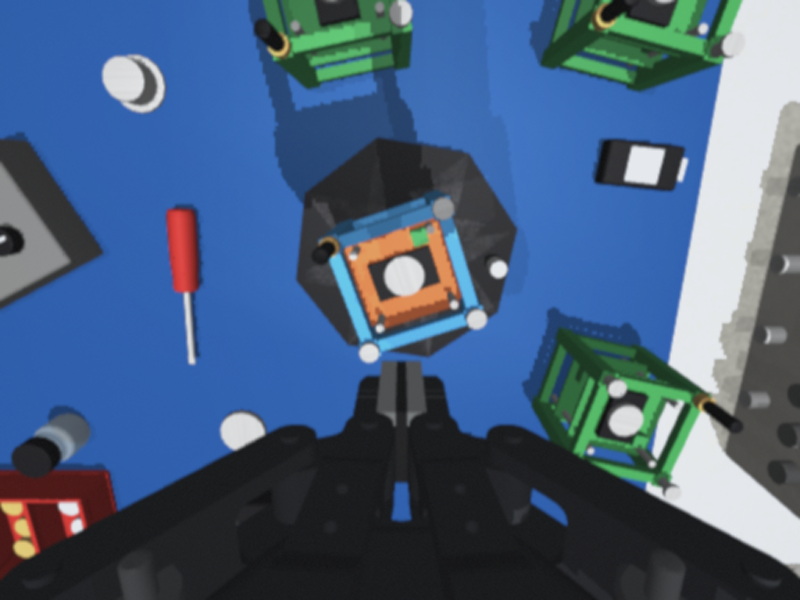

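The satellite has not moved: its antenna is still at about (328,247). The caps at (476,319) and (369,352) sit lower, and nothing else has shifted.

```bash
python3 -c "
from bench import *
print(sign_off())"
```

```text
the job is handed in; nothing more can be done
None
```

I pressed the main key, then switches a, b and c in that order, each well past half travel by the push depth and contact force, and handed the job in; the key took two presses because the first only went in about 2 mm, and the last wrist picture showed the satellite and everything else in view unmoved.

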